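Sweep loose caps off the sorting tray into the tote

ROBOT

A 7-joint arm with a two-finger parallel gripper is mounted at the origin on the work surface. World frame = base frame: x ahead of the robot, y to its left, z up, the work surface at z = 0. Lengths are in m, angles in rad, forces in N, time in s.
With the tool pointing down it reaches from about 0.4 to 0.875 m from the base axis. Payload 4.4 kg.
Tool frame: the origin (TCP) lies at the centre of the arm's flange, where the gripper is bolted on; the fingertips stand 173 mm ahead of it and the grasp point (between the pads) lies 155 mm ahead of it; x points along the fingers, y is the direction in which the jaws open and shut, and the axes are right-handed (so a half turn about x gives the same grasp; the last joint's range is limited). The gripper opens to 85 mm and grips with 20 to 120 N. Pads are 22 mm wide; open, the fingers measure 114 mm over their backs; the gripper's body (76 mm by 85 mm) begins 54 mm behind the grasp point. The pads swing forward as they close: fully open they stand 13 mm farther back than shut.
Start: joints at [1.165, 0.628, 0.038, 1.517, -0.027, 0.996, -0.02], TCP at [0.217, -0.613, 0.405] pointing down, gripper open.
Joint ranges: [-3.06, 3.06], [-0.37, 2.12], [-1.25, 1.32], [0.18, 2.47], [-1.1, 4.24], [0.23, 1.98], [-2.94, 2.94]. Speed limits (rad/s): [2.57, 2.57, 3.14, 3.14, 3.14, 3.14, 3.14].

INTERFACE

Orientations are given as a unit quaternion [w, x, y, z].
In Python, from plant import robot gives the robot as it stands. The module is installed in compiled form; this text tells all that it offers.
- The arm moves only by the tool move_arm, never from a script. Its argument "series" is a list of rows, each a list of 3 entries, a list of its own where there are three numbers: the turn, a rotation vector about the world's x, y, z in degrees, then the shift along the world's x, y, z in cm, then the finger opening in cm, from 0 to 8.54. In form: [[[ax, ay, az], [dx, dy, dz], claw], ...]. A call has 1 to 20 rows; each row is the pose to reach, as a shift and turn from the pose measured when the call began; what a row does not reach only later rows make up. A row lasts 1/8 s, in which the tool goes at most 62.5 mm and 10.7 degrees, less where a joint would pass 70% of its speed; a pose out of reach is approached as far as the arm can. A call with a gripper value outside its range is refused whole. The fingers move at their own pace and stop on an object; "grip_force" is the grip in N (left out, the last holds). Time passes only in rows, so rows that repeat a pose let the fingers close. It gives the time, the measured TCP pose, the force and the opening at its end, in the units of the state.
- robot.get_obs(): the state, without advancing time (a new reading comes with each control period).
- robot.get_image(name): name is "side" or "top" or "wrist"; returns the picture (384x512x3 uint8, red, green, blue); there is no depth.
- robot.get_calibration(name): a dict with "mtx" (3x3 intrinsics, pixels), "world_from_camera" (4x4, takes a point from camera to world coordinates). Camera axes: x right, y down, z forward; pixel columns grow to the right and rows downward; lengths in m; the calibration is good to about 2 mm. A picture is of the moment at which its call begins: read the wrist's pose just before it. get_calibration takes no time and is no camera call; for the wrist camera it gives the pose at the moment of the call.
- robot.close_job(): hands the job in, once; it reports no verdict.
Trained networks look in the newest picture that a camera, given by its name, has taken for a name from the list of things; names that differ only in an ending like _2 or _b are one class to them, and where a whole thing is asked for, a point or a joint stands for the part that bears it (a point fixed in the world has none). Each returns a list of dicts, best first, with "p" (0 to 1); they miss things now and then, are a little off and sometimes report something else, mostly with a low value. They report only what shows in the picture. A call takes as long as a camera call. They do not tell look-alikes from the thing itself.
- robot.look_for(target, camera): "extent" ([centre column, centre row, width, height] in pixels, round what is visible of it).
- robot.place_of(target, camera): "centre" ([column, row] in pixels: a listed point, or the origin of a listed thing).
The state is a dict: "t": time; "joint_positions": joint angles; "qvel": joint speeds; "tau": joint torques, N m; "tcp_pos": TCP position; "ee_rot": TCP orientation; "contact_force": force on the tool from outside, world axes, zero at the start; "wrist_torque": the same for the moment, N m; "opening": finger opening in m.
Only numpy, scipy, OpenCV 4.12 (cv2) and the standard library are available. Lean on these libraries where they do the work, as an engineer would, in place of code of your own. Each camera call takes 0.05 s, during which the arm holds its last target. There are 200 camera calls.

TASK

Sweep the four loose caps along the steel sorting tray and off its open end, so that all of them drop into the white tote below. Push them gently with the fingertips only: do not pinch or pick up any cap. Leave the two jars on the tray, the spray can, the carton and the tote standing where they are.

Things in the scene. Friction and masses are not known exactly. Their poses are not given: they have to be found in the camera images.
- sorting_tray: Fixed tray of stainless sheet on feet. Origin on the bench under its middle; own y runs along the tray, z up. Flat floor at own z = 0.092, 262 mm wide between side walls (own x -0.131 to 0.131). Closed by a wall at own y = +0.165, open at own y = -0.160: a plain edge, no wall. Walls 4 mm thick; their rims end 23 mm above the floor.
- tote: White stacking tote, 300 mm (own x) by 200 mm (own y) by 75 mm high, walls and bottom 4 mm, open on top, standing loose on the bench (700 g) beyond the tray's open end, with its near wall tucked about 25 mm under that edge. Origin under its middle; own axes parallel to the tray's.
- cap1: Loose white plastic spray-can cap, a squat round cup standing closed end up: 36 mm wide, 26 mm high, 12 g. Origin at the centre of its underside, z up. Starts on the floor of the sorting tray; no jar stands between it and the open end, though another cap may.
- cap2: Loose white plastic spray-can cap, a squat round cup standing closed end up: 36 mm wide, 26 mm high, 12 g. Origin at the centre of its underside, z up. Starts on the floor of the sorting tray; no jar stands between it and the open end, though another cap may.
- cap3: Loose white plastic spray-can cap, a squat round cup standing closed end up: 36 mm wide, 26 mm high, 12 g. Origin at the centre of its underside, z up. Starts on the floor of the sorting tray; no jar stands between it and the open end, though another cap may.
- cap4: Loose white plastic spray-can cap, a squat round cup standing closed end up: 36 mm wide, 26 mm high, 12 g. Origin at the centre of its underside, z up. Starts on the floor of the sorting tray; no jar stands between it and the open end, though another cap may.
- jar1: Small black jar with a metal lid, 44 mm wide, 58 mm high, 80 g, standing on the floor of the sorting tray among the caps (there may be caps between it and the open end, with at least 50 mm free between). Origin at the centre of its underside. To be left where it stands.
- jar2: Small black jar with a metal lid, 44 mm wide, 58 mm high, 80 g, standing on the floor of the sorting tray among the caps (there may be caps between it and the open end, with at least 50 mm free between). Origin at the centre of its underside. To be left where it stands.
- spray_can: Black spray can with its cap on, 52 mm wide, 153 mm high, 250 g, standing on the bench to the left of the tray. Origin at the centre of its underside. To be left where it stands.
- carton: Closed white carton, 100 x 90 x 90 mm high, 300 g, on the bench to the right of the tote. Origin at the centre of its underside. To be left where it stands.
Not all that is in view belongs to the job. What is shaped like the jar2 but blue is not meant.

How it is judged:
By the outcome, as a careful person would: the job done as asked, in the order asked, and still so for the second after the job is handed in, with the robot touching nothing.
It also fails if it takes over 54 s, if anything falls off the work surface, if the arm or the gripper's body presses on something with over 40 N, if the wrist force passes 120 N, or if a joint passes its speed limit or range.

## Working session

There is one attempt and no reset: what is moved stays moved. The work goes in short steps, Python scripts to look and compute and a tool call to move; the robot and the scene stay as the last step left them, time stands still between calls to the robot, and variables do not carry over. Pictures are saved under pics/ and viewed, about 8 in all and at most 12, crops included, and the job is handed in when it is done.

Besides the shell and the picture viewer there is one more tool, called after "Call:" by a JSON object that holds its "fn" and its "kwargs", one argument or row to a line. move_arm: Moves the arm, as the interface text tells. Its arguments: {"type":"object","properties":{"series":{"type":"array","items":{"type":"array"}},"grip_force":{"type":"number"}},"required":["series"]}

```bash
mkdir -p pics; cat > h.py <<'E'
import numpy as np, cv2
from plant import robot
def proj(name,P):
    c=robot.get_calibration(name);M=np.linalg.inv(np.array(c["world_from_camera"]));P=np.atleast_2d(P)
    q=(M[:3,:3]@P.T+M[:3,3:]).T@np.array(c["mtx"]).T
    return q[:,:2]/q[:,2:]
def back(name,uv,z):
    c=robot.get_calibration(name);T=np.array(c["world_from_camera"]);
    d=T[:3,:3]@np.linalg.solve(np.array(c["mtx"]),[uv[0],uv[1],1.]);o=T[:3,3]
    return o+d*(z-o[2])/d[2]
def save(name,fn,scale=1.5):
    im=robot.get_image(name);cv2.imwrite("pics/"+fn,cv2.resize(im[:,:,::-1],None,fx=scale,fy=scale));return im
E
python3 - <<'E'
from h import *
np.set_printoptions(precision=4,suppress=True)
o=robot.get_obs();print(o)
save("top","top0.png");
print(np.array(robot.get_calibration("top")["world_from_camera"]))
for n in ["cap1","jar1","sorting_tray","tote","spray_can","carton"]:
    for r in robot.place_of(n,"top"):
        z={"cap1":.092,"jar1":.092}.get(n,0)
        print(n,round(r["p"],2),np.round(r["centre"],1),back("top",r["centre"],z))
save("side","side0.png")
E
```

```text
{'t': 0.0, 'joint_positions': array([ 1.1652,  0.6293,  0.0384,  1.5184, -0.027 ,  0.9963, -0.02  ]), 'qvel': array([ 0.002 , -0.0003, -0.0002,  0.0005,  0.0007,  0.0006,  0.0011]), 'tau': array([ -0.0001, -56.3412,   1.2262, -19.345 ,   0.011 ,   0.0107,
        -0.    ]), 'tcp_pos': array([ 0.2166, -0.6125,  0.4038]), 'ee_rot': array([-0.1189, -0.6968, -0.1202,  0.697 ]), 'contact_force': array([ 0.9096, -0.4013, -0.0116]), 'wrist_torque': array([ 0.0226, -0.0514, -0.0335]), 'opening': 0.08532387664774603}
[[-0.0236 -0.9929  0.1165  0.4549]
 [-0.9997  0.0245  0.0059 -0.0406]
 [-0.0087 -0.1163 -0.9932  1.3025]
 [ 0.      0.      0.      1.    ]]
cap1 0.59 [250.7 182.2] [ 0.6389 -0.0016  0.092 ]
cap1 0.59 [205.6 196. ] [0.5949 0.1541 0.092 ]
cap1 0.44 [248.4 197.3] [0.5868 0.0073 0.092 ]
jar1 0.68 [228.7 153.1] [0.7431 0.0728 0.092 ]
jar1 0.56 [207.  176.2] [0.6636 0.1488 0.092 ]
sorting_tray 0.86 [229.8 199.5] [0.5904 0.0797 0.    ]
tote 0.92 [292.1 210.2] [ 0.5453 -0.1483  0.    ]
tote 0.68 [206.4 174.8] [0.6848 0.1654 0.    ]
spray_can 0.82 [146.  240.4] [0.4481 0.3872 0.    ]
spray_can 0.21 [245.4 198.2] [0.5938 0.0221 0.    ]
carton 0.76 [374.  213.5] [ 0.526  -0.4469  0.    ]
```

```bash
python3 - <<'E'
import cv2
a=cv2.imread("pics/top0.png");
c=a[int(110*1.5):int(290*1.5),int(130*1.5):int(410*1.5)]
cv2.imwrite("pics/topc.png",cv2.resize(c,(800,514),interpolation=cv2.INTER_CUBIC))
E
```

```text
(no output)
```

View pics/topc.png

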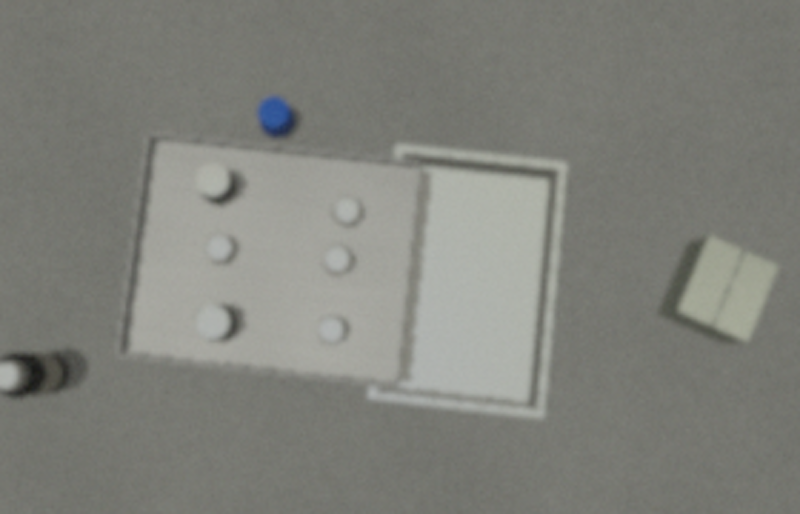

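View pics/side0.png

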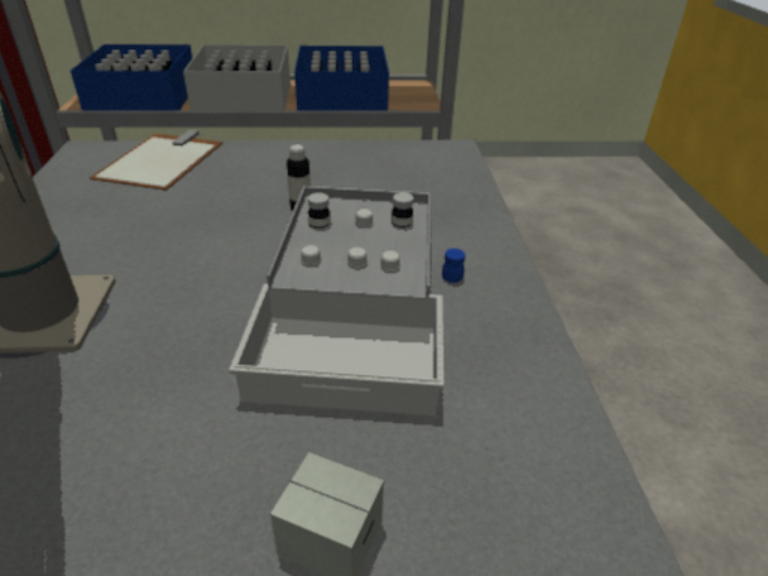

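The top view shows four caps in crop pixels at (348,211), (338,259), (332,329) and (220,248). The two jars on the tray are at (215,182) and (215,322). The blue look-alike at (276,116) stands on the bench off the tray, so it is not one of the jars meant. The open end runs along x≈415, with the tote to its right. The side view agrees.

```bash
cat >> h.py <<'E'
import json
E
python3 - <<'E'
from h import *
from scipy.spatial.transform import Rotation as R
np.set_printoptions(precision=4,suppress=True)
f=lambda x,y,z:back("top",(130+x/2.857,110+y/2.857),z)[:2]
A=f(150,138,.115);B=f(123,352,.115);C=f(427,170,.092);D=f(404,382,.092)
C2=f(427,165,.115);D2=f(402,384,.115)
print("width",np.linalg.norm(A-B),"len",np.linalg.norm((A+B)/2-(C+D)/2))
ux=(A-B)/np.linalg.norm(A-B); uy=((A+B)-(C+D));uy/=np.linalg.norm(uy);print(ux,uy,ux@uy)
ang=np.arctan2(uy[1],uy[0])-np.pi/2;ang2=np.arctan2(ux[1],ux[0]);print(np.degrees([ang,ang2]))
th=(ang+ang2)/2;ux=np.array([np.cos(th),np.sin(th)]);uy=np.array([-np.sin(th),np.cos(th)])
o=((A+B)/2+(C+D)/2)/2-uy*.0035
print("th",np.degrees(th),"o",o)
json.dump([th,*o],open("tray.json","w"))
for n,x,y,z in [("capA",348,211,.118),("capB",338,259,.118),("capC",332,329,.118),("capD",220,248,.118),("jar",215,182,.15),("jar",215,322,.15)]:
    p=f(x,y,z);print(n,p,"tray",(p-o)@ux,(p-o)@uy)
for n,z in [("cap1",.105),("jar1",.121)]:
    for r in robot.look_for(n,"top"):
        e=r["extent"];p=back("top",e[:2],z)[:2];print(n,round(r["p"],2),np.round(e),p,"tray",(p-o)@ux,(p-o)@uy)
q=robot.get_obs()["ee_rot"];print(R.from_quat([*q[1:],q[0]]).as_matrix())
E
```

```text
width 0.2550938589524991 len 0.3312559723335143
[ 0.9926 -0.1216] [0.1292 0.9916] 0.0076130198392344445
[-7.4216 -6.9854]
th -7.203533426766307 o [0.5751 0.0763]
capA [ 0.6292 -0.0061] tray 0.06401433366518149 -0.07489378160203154
capB [0.5727 0.0068] tray 0.006318878186269824 -0.06917977232268487
capC [0.4911 0.0154] tray -0.07568936010529767 -0.07088903466029528
capD [0.5891 0.1452] tray 0.005212293969439077 0.07012879474101649
jar [0.662  0.1455] tray 0.07759051685415183 0.07955139256437899
jar [0.5012 0.1464] tray -0.08209580133489455 0.06027778813634906
cap1 0.49 [208. 198.  10.  11.] [0.5877 0.1425] tray 0.0042008798601035 0.06729527675644151
cap1 0.47 [252. 184.   8.  11.] [ 0.632  -0.0067] tray 0.06683336546776614 -0.07518211821969009
cap1 0.41 [245. 227.  12.   8.] [0.4841 0.0206] tray -0.08328051286638272 -0.066667763820761
jar1 0.71 [228. 153.  12.  13.] [0.7358 0.0714] tray 0.16008868780970606 0.015366151085475654
jar1 0.69 [205. 222.  14.  12.] [0.5044 0.1516] tray -0.0795897848304518 0.06584000989814397
jar1 0.65 [207. 174.  20.  13.] [0.6657 0.1439] tray 0.08145452995984154 0.07848359234219379
[[-0.      0.3333 -0.9428]
 [ 0.0001 -0.9428 -0.3333]
 [-1.     -0.0001 -0.    ]]
```

Call:
{"fn": "move_arm", "kwargs": {
  "series": [
    [[0, 0, 4], [2.6, 4, 0], 2.0],
    [[0, 0, 8], [5.2, 8, 0], 2.0],
    [[0, 0, 12], [7.8, 12, 0], 2.0],
    [[0, 0, 16], [10.4, 16, 0], 2.0],
    [[0, 0, 20], [13, 20, 0], 2.0],
    [[0, 0, 24], [15.6, 24, 0], 2.0],
    [[0, 0, 28], [18.2, 28, 0], 2.0],
    [[0, 0, 32], [20.8, 32, 0], 2.0],
    [[0, 0, 36], [23.4, 36, 0], 2.0],
    [[0, 0, 40], [26, 40, 0], 2.0],
    [[0, 0, 44], [28.6, 44, 0], 2.0],
    [[0, 0, 48], [31.2, 48, 0], 2.0],
    [[0, 0, 52], [33.8, 52, 0], 2.0],
    [[0, 0, 56], [36.4, 56, 0], 2.0],
    [[0, 0, 60], [39, 60.5, 0], 2.0],
    [[0, 0, 63.3], [41.8, 64.8, 0], 2.0],
    [[0, 0, 63.3], [41.8, 64.8, 0], 2.0],
    [[0, 0, 63.3], [41.8, 64.8, 0], 2.0]
  ],
  "grip_force": 20
}}

```text
t: 2.75
tcp_pos: [0.6345, 0.0347, 0.4044]
ee_rot: [-0.467, -0.53, -0.467, 0.531]
contact_force: [0.2, -0.2, -0.2]
opening: 0.02
```

```bash
python3 - <<'E'
from h import *
np.set_printoptions(precision=4,suppress=True)
o=robot.get_obs();print(o["t"],o["tcp_pos"],o["ee_rot"],o["opening"],o["contact_force"],o["joint_positions"])
print(np.array(robot.get_calibration("wrist")["world_from_camera"]))
save("wrist","w1.png")
th,*c=json.load(open("tray.json"));c=np.array(c);ux=np.array([np.cos(th),np.sin(th)]);uy=np.array([-np.sin(th),np.cos(th)])
for n,z in [("cap1",.105),("jar1",.121)]:
    for r in robot.look_for(n,"wrist"):
        e=r["extent"];p=back("wrist",e[:2],z)[:2];print(n,round(r["p"],2),np.round(e),p,"tray",(p-c)@ux,(p-c)@uy)
E
```

```text
2.75 [0.6345 0.0347 0.4044] [-0.4674 -0.5301 -0.4673  0.5311] 0.02001398452168399 [ 0.1594 -0.1993 -0.1786] [ 0.0752  0.62   -0.2914  1.5547  0.2011  0.9974 -0.4011]
[[ 0.9921 -0.1205 -0.0347  0.643 ]
 [-0.1254 -0.9545 -0.2707  0.1032]
 [-0.0005  0.2729 -0.962   0.3724]
 [ 0.      0.      0.      1.    ]]
cap1 0.86 [ 98. 218.  50.  44.] [0.4917 0.0185] tray -0.07545094402580081 -0.06780090962845539
cap1 0.82 [192. 214.  43.  46.] [0.5761 0.0115] tray 0.009082610220423714 -0.06416775159127153
cap1 0.68 [255. 222.  37.  43.] [ 0.63  -0.003] tray 0.06442580911446275 -0.07179620778976624
cap1 0.61 [179.  45.  49.  52.] [0.5907 0.1492] tray 0.006377734974823395 0.07427674943999654
jar1 0.81 [377.  98.  62.  43.] [0.7355 0.0913] tray 0.15723435582350503 0.035010663198276046
jar1 0.73 [282.  32.  64.  57.] [0.6688 0.1456] tray 0.08432326791349598 0.08051182917851822
jar1 0.57 [ 51.  52. 100.  72.] [0.5002 0.1537] tray -0.08405512062345379 0.06743537531739097
```

View pics/w1.png

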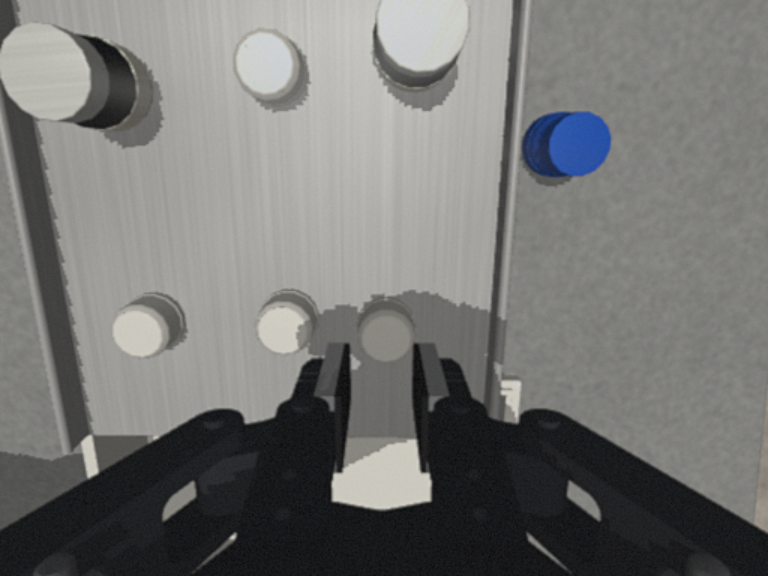

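The wrist view agrees with the top view to about 4 mm. The caps are at (98,218), (192,214), (255,222) and (179,45), and the blue item is outside the tray wall. I'll sweep cap A with the fingertips 2 cm apart, so they cradle it from behind without pinching it.

Call:
{"fn": "move_arm", "kwargs": {
  "series": [
    [[0, 0, 0], [0.1, 0.5, -4], 2.0],
    [[0, 0, 0], [0.1, 0.5, -8], 2.0],
    [[0, 0, 0], [0.1, 0.5, -11.5], 2.0],
    [[0, 0, 0], [0.1, 0.5, -13.1], 2.0],
    [[0, 0, 0], [0.1, 0.5, -13.1], 2.0],
    [[0, 0, 0], [0, -0.3, -13.1], 2.0],
    [[0, 0, 0], [-0.1, -1.1, -13.1], 2.0],
    [[0, 0, 0], [-0.2, -2.0, -13.1], 2.0],
    [[0, 0, 0], [-0.4, -3.0, -13.1], 2.0],
    [[0, 0, 0], [-0.5, -4.0, -13.1], 2.0],
    [[0, 0, 0], [-0.6, -5.0, -13.1], 2.0],
    [[0, 0, 0], [-0.8, -6.0, -13.1], 2.0],
    [[0, 0, 0], [-0.9, -7.0, -13.1], 2.0],
    [[0, 0, 0], [-1.0, -8.0, -13.1], 2.0],
    [[0, 0, 0], [-1.1, -9.0, -13.1], 2.0],
    [[0, 0, 0], [-1.3, -10.0, -13.1], 2.0],
    [[0, 0, 0], [-1.4, -11.0, -13.1], 2.0],
    [[0, 0, 0], [-1.5, -11.8, -13.1], 2.0],
    [[0, 0, 0], [-1.6, -12.5, -13.1], 2.0],
    [[0, 0, 0], [-1.6, -12.5, -13.1], 2.0]
  ]
}}

```text
t: 5.4
tcp_pos: [0.6182, -0.0923, 0.2737]
ee_rot: [-0.467, -0.531, -0.466, 0.532]
contact_force: [0.0, 0.2, 0.2]
opening: 0.0197
```

```bash
python3 - <<'E'
from h import *
o=robot.get_obs();print(o["t"],o["tcp_pos"],o["contact_force"])
im=save("side","s1.png",1)
cv2.imwrite("pics/s1.png",cv2.resize(im[110:290,140:320,::-1],None,fx=3,fy=3,interpolation=cv2.INTER_CUBIC))
E
```

```text
5.4 [ 0.61818014 -0.09231673  0.27366769] [0.02201327 0.15793985 0.16625658]
```

View pics/s1.png

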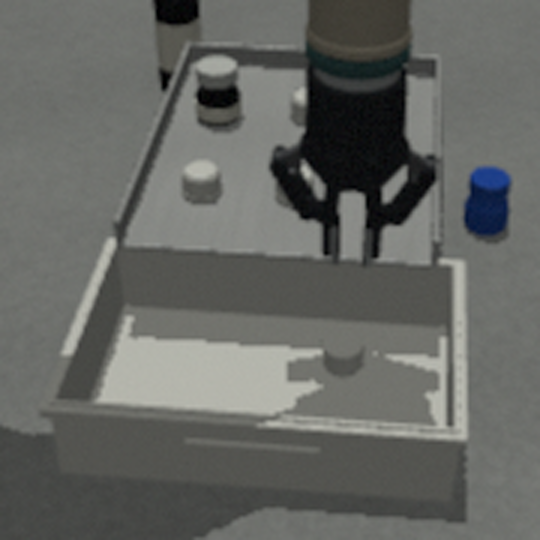

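Cap A is in the tote at (343,357) in the crop, and nothing else has moved. Next is cap B.

Call:
{"fn": "move_arm", "kwargs": {
  "series": [
    [[0, 0, 0], [0, 1, 3], 2.0],
    [[0, 0, 0], [-0.5, 3.5, 6], 2.0],
    [[0, 0, 0], [-1.6, 8, 6], 2.0],
    [[0, 0, 0], [-2.8, 12, 6], 2.0],
    [[0, 0, 0], [-3.8, 14.6, 6], 2.0],
    [[0, 0, 0], [-3.8, 14.6, 6], 2.0],
    [[0, 0, 0], [-3.8, 14.6, 2.5], 2.0],
    [[0, 0, 0], [-3.8, 14.6, 0], 2.0],
    [[0, 0, 0], [-3.8, 14.6, 0], 2.0],
    [[0, 0, 0], [-3.9, 14, 0], 2.0],
    [[0, 0, 0], [-4.0, 13, 0], 2.0],
    [[0, 0, 0], [-4.2, 11.7, 0], 2.0],
    [[0, 0, 0], [-4.3, 10.4, 0], 2.0],
    [[0, 0, 0], [-4.5, 9.1, 0], 2.0],
    [[0, 0, 0], [-4.7, 7.8, 0], 2.0],
    [[0, 0, 0], [-4.8, 6.5, 0], 2.0],
    [[0, 0, 0], [-5.0, 5.2, 0], 2.0],
    [[0, 0, 0], [-5.2, 4.0, 0], 2.0],
    [[0, 0, 0], [-5.3, 3.0, 0], 2.0],
    [[0, 0, 0], [-5.4, 2.0, 0], 2.0]
  ]
}}

```text
t: 7.95
tcp_pos: [0.5642, -0.0722, 0.2737]
ee_rot: [-0.467, -0.531, -0.467, 0.531]
contact_force: [-0.4, -0.5, -0.5]
opening: 0.02
```

Call:
{"fn": "move_arm", "kwargs": {
  "series": [
    [[0, 0, 0], [-0.1, -0.9, 0], 2.0],
    [[0, 0, 0], [-0.2, -1.5, 0], 2.0],
    [[0, 0, 0], [-0.2, -1.5, 0], 2.0],
    [[0, 0, 0], [-0.2, -1.5, 0], 2.0]
  ]
}}

```text
t: 8.45
tcp_pos: [0.5623, -0.0868, 0.2737]
ee_rot: [-0.467, -0.531, -0.467, 0.531]
contact_force: [0.3, -0.1, -0.1]
opening: 0.0202
```

```bash
python3 - <<'E'
from h import *
o=robot.get_obs();print(o["t"],o["tcp_pos"],o["contact_force"])
im=robot.get_image("side")
cv2.imwrite("pics/s2.png",cv2.resize(im[110:290,140:320,::-1],None,fx=3,fy=3,interpolation=cv2.INTER_CUBIC))
E
```

```text
8.45 [ 0.56230384 -0.08675862  0.27373702] [ 0.29569679 -0.1458403  -0.13293942]
```

View pics/s2.png

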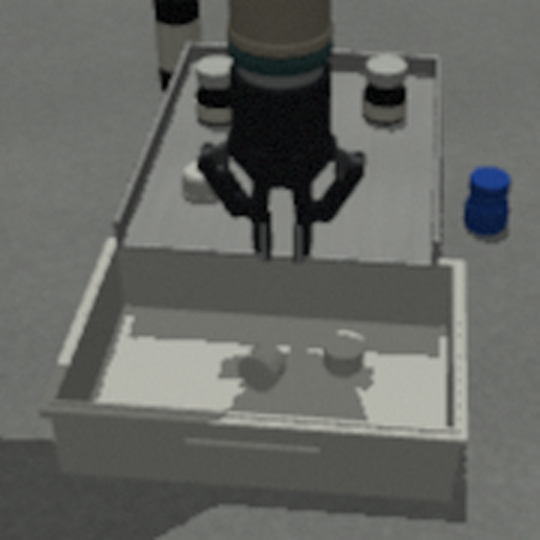

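Cap B is in the tote at (262,367), lying on its side. Next is cap C.

Call:
{"fn": "move_arm", "kwargs": {
  "series": [
    [[0, 0, 0], [0, 1, 3], 2.0],
    [[0, 0, 0], [-1.2, 3.5, 6], 2.0],
    [[0, 0, 0], [-3, 8, 6], 2.0],
    [[0, 0, 0], [-5, 12, 6], 2.0],
    [[0, 0, 0], [-6.5, 15.1, 6], 2.0],
    [[0, 0, 0], [-6.5, 15.1, 6], 2.0],
    [[0, 0, 0], [-6.5, 15.1, 2.5], 2.0],
    [[0, 0, 0], [-6.5, 15.1, 0], 2.0],
    [[0, 0, 0], [-6.5, 15.1, 0], 2.0],
    [[0, 0, 0], [-6.6, 14.5, 0], 2.0],
    [[0, 0, 0], [-6.7, 13.5, 0], 2.0],
    [[0, 0, 0], [-6.9, 12.2, 0], 2.0],
    [[0, 0, 0], [-7.0, 10.9, 0], 2.0],
    [[0, 0, 0], [-7.2, 9.6, 0], 2.0],
    [[0, 0, 0], [-7.4, 8.3, 0], 2.0],
    [[0, 0, 0], [-7.5, 7.0, 0], 2.0],
    [[0, 0, 0], [-7.7, 5.7, 0], 2.0],
    [[0, 0, 0], [-7.8, 4.5, 0], 2.0],
    [[0, 0, 0], [-7.9, 3.5, 0], 2.0],
    [[0, 0, 0], [-8.0, 2.5, 0], 2.0]
  ]
}}

```text
t: 11.0
tcp_pos: [0.4823, -0.0623, 0.2737]
ee_rot: [-0.467, -0.531, -0.467, 0.531]
contact_force: [0.0, -0.3, 0.2]
opening: 0.0197
```

Call:
{"fn": "move_arm", "kwargs": {
  "series": [
    [[0, 0, 0], [-0.1, -0.9, 0], 2.0],
    [[0, 0, 0], [-0.2, -1.5, 0], 2.0],
    [[0, 0, 0], [-0.2, -1.5, 0], 2.0],
    [[0, 0, 0], [-0.2, -1.5, 0], 2.0]
  ]
}}

```text
t: 11.5
tcp_pos: [0.4803, -0.0769, 0.2738]
ee_rot: [-0.467, -0.531, -0.467, 0.531]
contact_force: [-0.6, -0.2, -0.4]
opening: 0.0203
```

```bash
python3 - <<'E'
from h import *
o=robot.get_obs();print(o["t"],o["tcp_pos"],o["contact_force"])
im=robot.get_image("side")
cv2.imwrite("pics/s3.png",cv2.resize(im[110:290,140:320,::-1],None,fx=3,fy=3,interpolation=cv2.INTER_CUBIC))
E
```

```text
11.5 [ 0.48034067 -0.07692733  0.27375455] [-0.55261885 -0.16346137 -0.35493156]
```

View pics/s3.png

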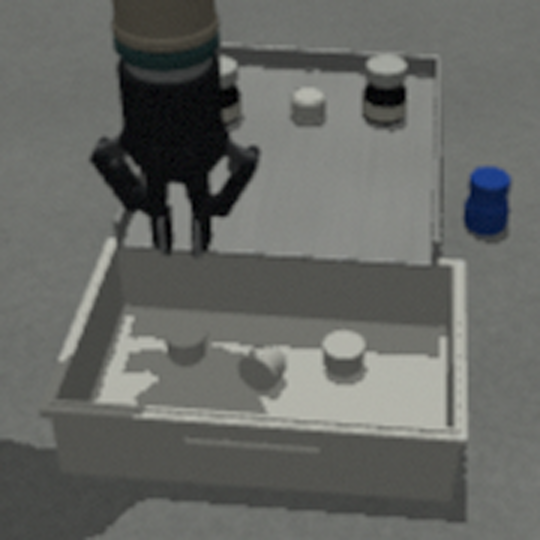

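Cap C is in the tote at (186,345), with cap D alone between the jars at (308,105). I'll rise behind D and check the clearance to the jars before going down.

Call:
{"fn": "move_arm", "kwargs": {
  "series": [
    [[0, 0, 0], [0, 0.5, 4], 1.4],
    [[0, 0, 0], [1, 2, 8], 1.4],
    [[0, 0, 0], [3, 7, 9], 1.4],
    [[0, 0, 0], [5.2, 12, 9], 1.4],
    [[0, 0, 0], [7.3, 17, 9], 1.4],
    [[0, 0, 0], [9.5, 22, 9], 1.4],
    [[0, 0, 0], [11, 25.5, 9], 1.4],
    [[0, 0, 0], [11.5, 26.8, 9], 1.4],
    [[0, 0, 0], [11.5, 26.8, 9], 1.4],
    [[0, 0, 0], [11.5, 26.8, 9], 1.4]
  ]
}}

```text
t: 12.8
tcp_pos: [0.5951, 0.189, 0.3636]
ee_rot: [-0.467, -0.531, -0.466, 0.532]
contact_force: [-0.5, 0.0, -0.1]
opening: 0.0143
```

```bash
python3 - <<'E'
from h import *
np.set_printoptions(precision=4,suppress=True)
o=robot.get_obs();print(o["t"],o["tcp_pos"],o["opening"])
save("wrist","w2.png",1.2)
th,*c=json.load(open("tray.json"));c=np.array(c);ux=np.array([np.cos(th),np.sin(th)]);uy=np.array([-np.sin(th),np.cos(th)])
p=o["tcp_pos"][:2];print("tcp tray",(p-c)@ux,(p-c)@uy)
for cam in ["wrist","side"]:
  if cam=="side": save("side","s4.png")
  for n,z in [("cap1",.105),("jar1",.121)]:
    for r in robot.look_for(n,cam):
        e=r["extent"];p=back(cam,e[:2],z)[:2];print(cam,n,round(r["p"],2),np.round(e),p,"tray",(p-c)@ux,(p-c)@uy)
E
```

```text
12.8 [0.5951 0.189  0.3636] 0.014250919275470465
tcp tray 0.005718142522091067 0.11439966149715802
wrist cap1 0.89 [254. 243.  39.  49.] [0.5904 0.1511] tray 0.005762127804232712 0.07616409244089158
wrist cap1 0.49 [69.  4. 31.  5.] [0.4952 0.3301] tray -0.11104372030471038 0.24180945631114373
wrist jar1 0.74 [445. 247.  45.  55.] [0.7282 0.1378] tray 0.1441933522044357 0.080275480680225
wrist jar1 0.73 [363. 242.  82.  82.] [0.6695 0.1499] tray 0.08447767205153765 0.08487068217496602
wrist jar1 0.6 [133. 262.  84.  74.] [0.5012 0.1555] tray -0.08328227780779854 0.06932043031358519
side cap1 0.63 [255. 226.  19.  15.] [ 0.6051 -0.207 ] tray 0.06528215508527896 -0.2773134209786676
side cap1 0.54 [230. 234.  18.  13.] [ 0.5504 -0.2299] tray 0.013889811962536577 -0.3068400414146871
side cap1 0.47 [203. 225.  12.  19.] [ 0.4908 -0.199 ] tray -0.04911511329194233 -0.28370405112963226
side cap1 0.46 [241. 143.  15.  14.] [0.5871 0.1627] tray 0.0010697676621362479 0.08724353411288137
side jar1 0.86 [212. 142.  16.  22.] [0.5007 0.1432] tray -0.08217431131630447 0.057112451038773014
side jar1 0.57 [302. 178.  16.  28.] [ 0.736  -0.0463] tray 0.1750101169633693 -0.10137935378735069
side jar1 0.54 [267. 141.  15.  27.] [0.6605 0.142 ] tray 0.07647410854997354 0.075907416450399
```

View pics/w2.png

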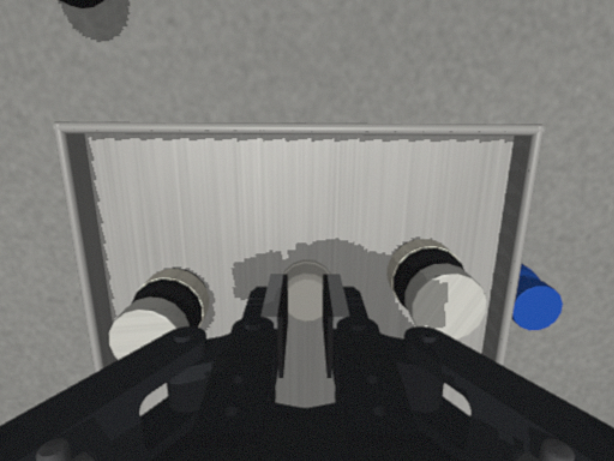

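Cap D sits at tray (0.006, 0.075) with jars about 80 mm to either side. The finger linkage should clear the jar lids by about 15 mm, so I'll go down and push.

Call:
{"fn": "move_arm", "kwargs": {
  "series": [
    [[0, 0, 0], [0.1, 0.6, 0], 1.4],
    [[0, 0, 0], [0.1, 0.6, -4], 1.4],
    [[0, 0, 0], [0.1, 0.6, -7], 1.4],
    [[0, 0, 0], [0.1, 0.6, -8.8], 1.4],
    [[0, 0, 0], [0.1, 0.6, -8.8], 1.4],
    [[0, 0, 0], [0, 0, -8.8], 1.4],
    [[0, 0, 0], [-0.1, -0.8, -8.8], 1.4],
    [[0, 0, 0], [-0.2, -1.7, -8.8], 1.4],
    [[0, 0, 0], [-0.4, -2.8, -8.8], 1.4],
    [[0, 0, 0], [-0.5, -4, -8.8], 1.4],
    [[0, 0, 0], [-0.7, -5.2, -8.8], 1.4],
    [[0, 0, 0], [-0.8, -6.4, -8.8], 1.4],
    [[0, 0, 0], [-1.0, -7.6, -8.8], 1.4],
    [[0, 0, 0], [-1.1, -8.8, -8.8], 1.4],
    [[0, 0, 0], [-1.3, -10, -8.8], 1.4],
    [[0, 0, 0], [-1.4, -11.2, -8.8], 1.4],
    [[0, 0, 0], [-1.6, -12.4, -8.8], 1.4],
    [[0, 0, 0], [-1.7, -13.6, -8.8], 1.4],
    [[0, 0, 0], [-1.8, -14.5, -8.8], 1.4],
    [[0, 0, 0], [-1.9, -15, -8.8], 1.4]
  ]
}}

```text
t: 15.6
tcp_pos: [0.5764, 0.0396, 0.2759]
ee_rot: [-0.467, -0.531, -0.467, 0.531]
contact_force: [0.3, -0.2, -0.5]
opening: 0.0143
```

```bash
python3 - <<'E'
from h import *
o=robot.get_obs();print(o["t"],o["tcp_pos"],o["contact_force"])
im=robot.get_image("side")
cv2.imwrite("pics/s5.png",cv2.resize(im[110:290,140:320,::-1],None,fx=3,fy=3,interpolation=cv2.INTER_CUBIC))
E
```

```text
15.6 [0.57635363 0.03958844 0.27593761] [ 0.27931344 -0.19104622 -0.5276526 ]
```

View pics/s5.png

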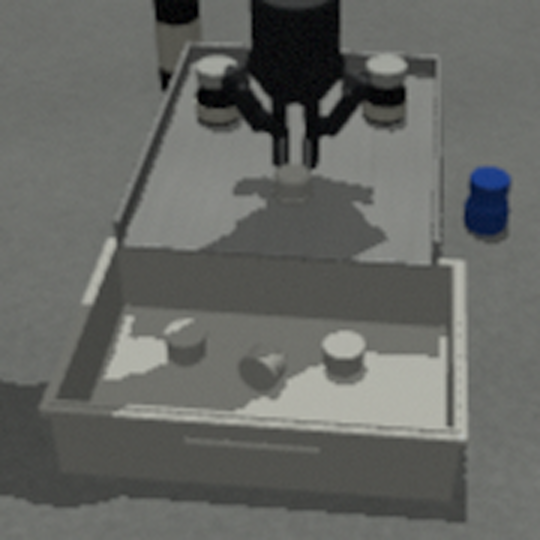

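Cap D is ahead of the fingertips at (292,180) and both jars are undisturbed. I'll push it over the edge, then rise clear.

Call:
{"fn": "move_arm", "kwargs": {
  "series": [
    [[0, 0, 0], [-0.1, -0.8, 0], 1.4],
    [[0, 0, 0], [-0.2, -1.8, 0], 1.4],
    [[0, 0, 0], [-0.4, -3, 0], 1.4],
    [[0, 0, 0], [-0.5, -4.2, 0], 1.4],
    [[0, 0, 0], [-0.7, -5.4, 0], 1.4],
    [[0, 0, 0], [-0.8, -6.6, 0], 1.4],
    [[0, 0, 0], [-1.0, -7.8, 0], 1.4],
    [[0, 0, 0], [-1.1, -8.9, 0], 1.4],
    [[0, 0, 0], [-1.2, -9.9, 0], 1.4],
    [[0, 0, 0], [-1.4, -10.9, 0], 1.4],
    [[0, 0, 0], [-1.5, -11.8, 0], 1.4],
    [[0, 0, 0], [-1.6, -12.6, 0], 1.4],
    [[0, 0, 0], [-1.6, -12.6, 0], 1.4],
    [[0, 0, 0], [-1.6, -12.6, 0], 1.4],
    [[0, 0, 0], [-1.6, -12.6, 5], 1.4],
    [[0, 0, 0], [-1.6, -12.6, 10], 1.4],
    [[0, 0, 0], [-1.6, -13, 15], 1.4],
    [[0, 0, 0], [-1.6, -18, 17], 1.4],
    [[0, 0, 0], [-1.6, -24, 17], 1.4],
    [[0, 0, 0], [-1.6, -30, 17], 1.4]
  ]
}}

```text
t: 18.15
tcp_pos: [0.5604, -0.2617, 0.4466]
ee_rot: [-0.468, -0.531, -0.466, 0.531]
contact_force: [0.1, 0.5, -0.6]
opening: 0.0139
```

Call:
{"fn": "move_arm", "kwargs": {
  "series": [
    [[0, 0, 0], [0, -6, 0], 1.4],
    [[0, 0, 0], [0, -12, 0], 1.4],
    [[0, 0, 0], [0, -15, 0], 1.4],
    [[0, 0, 0], [0, -15, 0], 1.4],
    [[0, 0, 0], [0, -15, 0], 1.4]
  ]
}}

```text
t: 18.77
tcp_pos: [0.561, -0.41, 0.4465]
ee_rot: [0.468, 0.531, 0.467, -0.53]
contact_force: [-0.2, 1.0, 0.8]
opening: 0.0139
```

```bash
python3 - <<'E'
from h import *
o=robot.get_obs();print(o["t"],o["tcp_pos"],o["contact_force"])
a=robot.get_image("side")[80:384,100:330,::-1];b=robot.get_image("top")[110:290,130:410,::-1]
a=cv2.resize(a,(454,600),interpolation=cv2.INTER_CUBIC);cv2.imwrite("pics/f1.png",a)
cv2.imwrite("pics/f2.png",cv2.resize(b,(800,514),interpolation=cv2.INTER_CUBIC))
for n,z in [("spray_can",0),("carton",0),("tote",0),("jar1",.092)]:
    for r in robot.place_of(n,"top"): print(n,round(r["p"],2),np.round(back("top",r["centre"],z),4))
E
```

```text
18.775 [ 0.56100014 -0.4100245   0.44647729] [-0.19604289  1.04367752  0.76886473]
spray_can 0.85 [0.454  0.3902 0.    ]
carton 0.87 [ 0.523  -0.4519  0.    ]
tote 0.69 [ 0.5524 -0.1463  0.    ]
jar1 0.71 [0.6609 0.1544 0.092 ]
jar1 0.59 [0.7506 0.0908 0.092 ]
jar1 0.49 [0.5101 0.144  0.092 ]
```

View pics/f1.png

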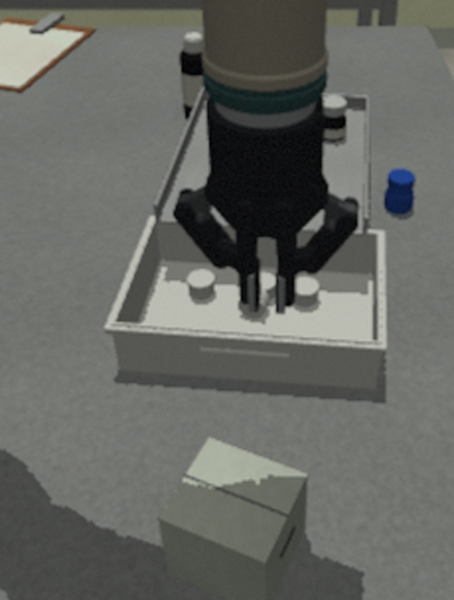

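View pics/f2.png

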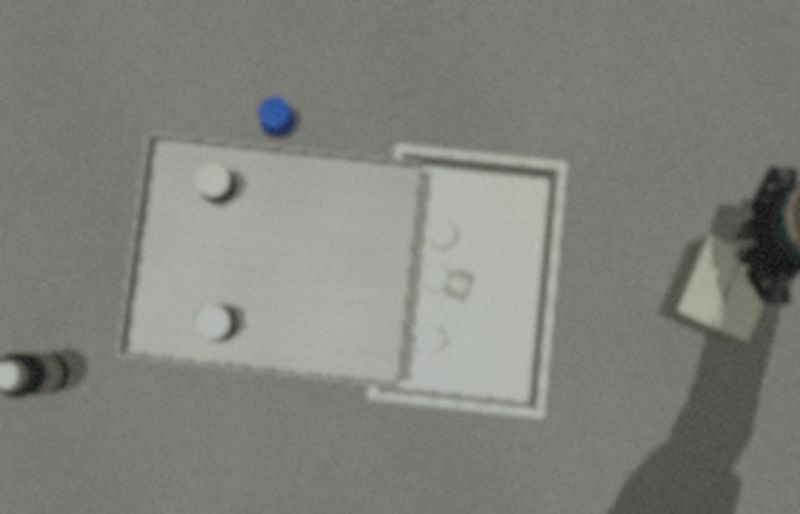

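The tray now holds only the two jars, at their starting pixels (215,182) and (215,322). The tote shows all four caps: (443,235), (460,285), (440,338) and a fourth at about (437,282) behind the tipped one. The side view shows that fourth cap at (265,280). The can, carton, tote and blue item have not moved, and the arm is clear.

```bash
python3 -c "
from plant import robot
print(robot.close_job())"
```

```text
the job is handed in; nothing more can be done
None
```

All four caps are off the tray and in the tote, and the job was handed in at about 19 s of the 54 s allowed. I swept them one at a time with the fingertips held 14–20 mm apart, so nothing was pinched or lifted.

**Caps:** The last top and side pictures show the tray empty except for the two jars, and the caps in the tote. One cap lies on its side. The last one is partly hidden behind it and faint, white on white, but it shows in both views.

**Left standing:** The jars, spray can, carton and tote are at the same pixels as at the start. The networks' positions for the can, carton and tote differ from the first ones by about 4–8 mm. The left jar's re-measured position differs by about 1 cm from its first one. I put this down to network scatter, since the pictures show no shift.

**Forces:** The wrist force stayed within about 1 N at every reading, and the arm ended raised and clear of everything. The hand-in gives no verdict.

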